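# Feed a board carrier past the spring gate into the test station

## Task

Load the circuit-board carrier into the test station with the fingertips alone, pushing and never lifting it. Press the long steel flap beside the lane down with one fingertip so that the gate arm swings up, and while holding it there push the carrier along the lane with the other fingertip, past the gate, until its front rests on the rubber buffers. Then draw back and let the gate spring shut behind the carrier; the gate arm must never touch the carrier, and the things lying around stay where they are.

Things in the scene. Friction and masses are not known exactly. Their poses are not given: they have to be found in the camera images.
- feed_lane: Feed lane, fixed, place and heading vary: aluminium bed 345 mm long with two guide rails. Origin on the table on the lane's centre line, below the gate arm; +x is the direction of travel (roughly to the robot's left), +y the flap's side (roughly towards the robot), z up. 'Lane' coordinates below: mm in this frame. Bed top z = 10; rails 6 thick, inner faces y = +-33, tops z = 28; open above.
- buffers (a point): Midpoint between the faces of the two rubber buffers on the black contact block that closes the lane's far end: lane x = 110, y = 0, z = 29 mm. The block behind reaches z = 55 mm. The carrier is home when its front end rests on them, its centre then at lane x = 65 and its rear face at x = 20, past the gate.
- carrier: Board carrier: loose black tray, 90 (x) x 62 (y) mm, 0.15 to 0.35 kg, green board fixed flat on it (top 23 mm above the underside) between two upright end plates 50 mm wide, 34 mm high, outer faces at x = +-45. Origin: centre of the underside, on the bed; +x along the lane. Starts with its centre at lane x = -100 to -60. 2 mm side play; slides with 1 to 3 N.
- carrier_rear (a point): Centre of the outer face of the carrier's rear end plate, the face to push: at carrier x = -45, y = 0, 19 mm above its underside.
- gate (a joint): Hinge of the gate about its axle, which runs along the lane at lane y = 44, z = 36 mm (bearing blocks at x = -172 and 36, tops z = 40). Rad: 0 shut, grows as the flap goes down and the arm swings up, stop at 1.35. Sprung shut; holding it open takes 2 to 6 N down on the flap. From 0.9 upward the arm is clear of the carrier.
- flap_edge (a point): Press flap: steel sheet along the lane, lane x = -166 to 30, reaching 42 mm out from the axle on the +y side, one piece with the arm. Site: middle of its rolled outer edge. Gate shut: slopes up and outward at 0.72 rad, edge at lane y = 76, z = 64 mm. Pressed to 1.2 rad: edge at y = 81, z = 17. A 12 mm fingertip centred at y = 71, lowered to z = 27, opens it to about 1.2 and can slide along.
- gate_tip (a point): Gate arm: steel bar 6 mm thick (x), 13 mm high, rubber tip; one piece with the flap. It turns on the axle at lane x = 0. Site: centre of the rubber tip (radius 7.5 mm), 41 mm from the axle. Shut, it lies level across the lane at z = 36 mm and ends at y = -5; wide open it stands upright, tip at z = 84 mm, all at y > 24.
- solder_reel: reel of solder, 58 mm across and 36 mm high, standing on its flange about 110 mm to the far side of the lane; origin at the centre of its underside. A bystander
- marker: white marker pen with a black cap, 13 x 126 x 14 mm, lying on the table on the near side; origin at the centre of its underside. A bystander
- screw_tray: round steel dish of screws, 95 mm across and 17 mm high, on the near side towards the contact block; origin at the centre of its underside. A bystander
- flux_syringe: amber flux syringe, 20 x 108 x 20 mm, lying on the far side; origin at the centre of its underside. A bystander

How it is judged (in metres and radians):
On the way, in this order (a step that is already met when the one before it is completed fails the run):
1. a fingertip holds the gate open while the carrier still waits before it (value of joint gate above 0.85 rad and contact force between the fingers and gate above 0.2 N and x of carrier in the frame of feed_lane below -0.045 m), for 0.1 s.
2. the carrier passes the gate, which a fingertip keeps open (value of joint gate above 0.7 rad and contact force between the fingers and gate above 0.2 N and x of carrier in the frame of feed_lane between -0.02 and 0.05 m), for 0.1 s.
At the end, for the whole second after the job is handed in: The carrier lies flat in the lane with its front on the rubber buffers (within 4 mm), at rest, and the gate is shut behind it (within 0.06 rad) (x of carrier in the frame of feed_lane between 0.061 and 0.07 m and z of carrier in the frame of feed_lane between 0.007 and 0.013 m and y of carrier in the frame of feed_lane between -0.006 and 0.006 m and angle between the x axis of carrier and the x axis of feed_lane, either way round below 0.08 rad and value of joint gate below 0.06 rad and linear speed of carrier below 0.01 m/s); the robot touches nothing.
It fails at once if the gate arm touches the carrier or its board (contact force between gate and carrier above 0.3 N).
It fails at once if the carrier is lifted off the bed (more than 8 mm) or tipped (more than 0.15 rad) (z of carrier in the frame of feed_lane above 0.018 m or angle between carrier's own z axis and vertical above 0.15 rad).
It fails at once if a thing lying beside the lane is moved more than 20 mm (distance of any of solder_reel, marker, screw_tray, flux_syringe from where it was at the start of the episode above 0.02 m).
It also fails if it takes over 38 s, if anything falls off the work surface, if the arm or the gripper's body presses on something with over 40 N, if the wrist force passes 120 N, or if a joint passes its speed limit or range.

## Robot

A 6-joint arm with a two-finger parallel gripper is mounted at the origin on a cart in front of the work surface, level with it; the furniture and walls round the work are solid. World frame = base frame: x ahead of the robot, y to its left, z up, the work surface at z = 0. Lengths are in mm, angles in rad, forces in N, time in s.
With the tool pointing down it reaches from about 400 to 925 mm from the base axis. Payload 12.5 kg.
Tool frame: the origin (TCP) lies at the very end of the fingers, on their centre line; the grasp point (between the pads) lies 19 mm behind it; z points along the fingers, y is the line along which they close (so a half turn about z gives the same grasp; the last joint's range is limited). The gripper opens to 95 mm and grips with 3 to 60 N. Pads are 20 mm wide; open, the fingers measure 119 mm over their backs; the gripper's body (75 mm by 180 mm) begins 59 mm behind the grasp point.
Start: joints at [-1.218, 0.491, 1.559, -0, 1.092, -0.106], TCP at [276.82, -560.373, 214.661] pointing down, gripper open.
Joint ranges: [-3.1, 3.1], [-0.84, 2.19], [0.05, 2.79], [-1.13, 4.28], [0.06, 2.93], [-2.69, 2.69]. Speed limits (rad/s): [2.22, 2.22, 2.79, 3.14, 3.14, 3.14].

## Interface

Orientations are given as [roll, pitch, yaw] about the fixed x, y, z axes, in that order (R = Rz(yaw) Ry(pitch) Rx(roll)).
In Python, from cell import env, cams, sensors gives the robot as it stands (env), with the cameras (cams) and the readings (sensors).
- The arm moves only by the shell command python3 steer.py, which reads ROWS from standard input. ROWS is a JSON list that holds a single list of rows (three levels of brackets), with 1 to 5 rows, each of 5 numbers: dx, dy, dz in parts of the range, where 1.0 means 750 mm, then a turn about the tool's z in shares of 4 rad (1.0 is 4 rad), then the opening from 0.0 (shut) to 1.0 (fully open); each row is the pose to reach, as a shift and turn from the pose commanded when the command began, along the tool's axes at that moment; what a row does not reach only later rows make up. A row lasts 1/12 s, in which the tool goes at most 41.7 mm and 0.125 rad, less where a joint would pass 70% of its speed; a pose out of reach is approached as far as the arm can. The fingers move at their own pace and stop on an object; the grip force is fixed at half the most. Time passes only in rows, so rows that do not move let the fingers close. It prints the time, the measured TCP pose, the force, the opening and the grip force at its end. Shift and turn numbers lie between -1 and 1, and a call with a number outside is refused. Input that does not fit is refused with a message, and nothing moves.
- sensors.state(): the state, without advancing time (a new reading comes with each control period).
- cams.read_camera(name): name is "scene" or "top" or "wrist"; returns (picture, depth): 400x640x3 uint8, red, green, blue; 400x640 float32, mm along the optical axis (not along the pixel's ray), 0 where there is no reading.
- cams.camera_info(name): a dict with "vertical_fov" (degrees; the focal length in pixels is half the picture's height over the tangent of half this angle, whatever the lens; pixels are square), "cx", "cy" (the principal point, pixels), "origin" and "attitude" of the camera in the world. Camera axes: x right, y down, z forward; pixel columns grow to the right and rows downward; lengths in mm; the calibration is good to about 2 mm. A picture is of the moment at which its call begins: read the wrist's pose just before it. camera_info takes no time and is no camera call; for the wrist camera it gives the pose at the moment of the call.
- env.job_done(): hands the job in; it is judged then, once.
The state is a dict: "t": time; "joints": joint angles; "qvel": joint speeds; "tau": joint torques, N m; "eef_pos": TCP position; "tcp_rot": TCP orientation; "ft_force": force on the tool from outside, world axes, zero at the start; "moment": the same for the moment, N m; "opening": opening from 0.0 (shut) to 1.0 (fully open); "grip_force": force on a finger pad.
Only numpy, scipy, OpenCV 4.12 (cv2) and the standard library are available. Lean on these libraries where they do the work, as an engineer would, in place of code of your own. Each camera call takes 0.05 s, during which the arm holds its last target. There are 200 camera calls.

## Working session

There is one attempt and no reset: what is moved stays moved. The work goes in short steps, Python scripts to look and compute and a shell command to move; the robot and the scene stay as the last step left them, time stands still between calls to the robot, and variables do not carry over. Pictures are saved under pics/ and viewed, at most 10 in all, crops included, and the job is handed in when it is done.

```bash
ls; mkdir -p pics; python3 - <<'E'
from cell import env, cams, sensors
import cv2,numpy as np
np.set_printoptions(suppress=True,precision=3)
for n in("top","scene"):
    im,d=cams.read_camera(n); cv2.imwrite(f"pics/{n}0.png",im[:,:,::-1]); np.savez(f"pics/{n}0.npz",im=im,d=d); print(n,cams.camera_info(n))
print(sensors.state())
E
```

```text
cell.py
pics
steer.py
top {'vertical_fov': 43.75834584372604, 'cx': 323.6441779810828, 'cy': 200.83278205519562, 'origin': array([ 462.69 ,   40.851, 1064.872]), 'attitude': array([-3.059, -0.006, -1.599])}
scene {'vertical_fov': 57.66216552412591, 'cx': 318.55115573742484, 'cy': 203.10831440934973, 'origin': array([201.654, 666.346, 512.561]), 'attitude': array([-2.13 ,  0.01 , -2.658])}
{'t': 0.1, 'joints': array([-1.218,  0.491,  1.559,  0.   ,  1.092, -0.106]), 'qvel': array([ 0.001, -0.001, -0.003, -0.001,  0.001, -0.001]), 'tau': array([  0.004, -61.362, -25.861,   0.069,   0.047,  -0.   ]), 'eef_pos': array([ 276.763, -560.166,  214.145]), 'tcp_rot': array([-3.141, -0.   ,  0.459]), 'ft_force': array([ 0.617, -0.249,  0.007]), 'moment': array([-0.036, -0.023,  0.025]), 'grip_force': 0.0, 'opening': 0.9999122037437506}
```

View pics/top0.png

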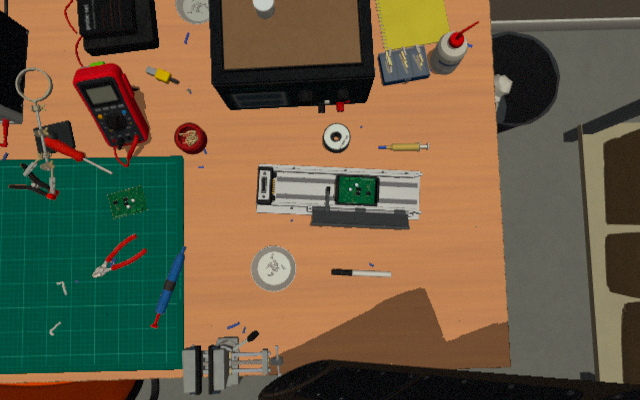

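View pics/scene0.png

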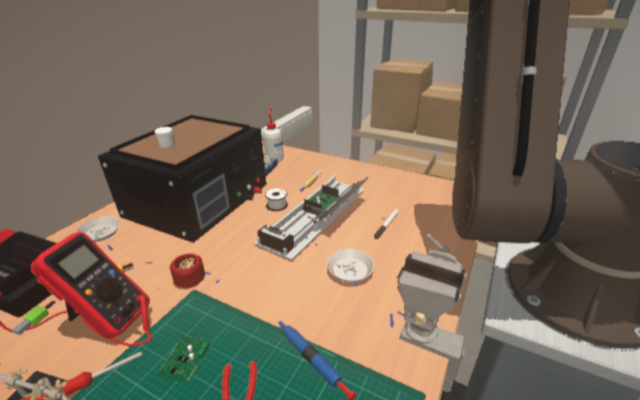

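The top view shows the lane at cols 257–421, rows 165–215. The gate arm is at col ~327, the board is centred at about (357,190), the flap is at rows 207–228, the reel is at (337,137) and the marker is at (360,272). Next I'll zoom in.

```bash
cat > h.py <<'E'
import numpy as np,cv2
from scipy.spatial.transform import Rotation as R
def rays(info,uv):
    f=200/np.tan(np.radians(info['vertical_fov']/2)); uv=np.atleast_2d(uv).astype(float)
    d=np.c_[(uv[:,0]-info['cx'])/f,(uv[:,1]-info['cy'])/f,np.ones(len(uv))]
    return d@R.from_euler('xyz',info['attitude']).as_matrix().T
def onplane(info,uv,z):
    d=rays(info,uv); o=np.array(info['origin']); return o+d*((z-o[2])/d[:,2])[:,None]
def cloud(info,dep):
    v,u=np.mgrid[:400,:640]; d=rays(info,np.c_[u.ravel(),v.ravel()])
    return (np.array(info['origin'])+d*dep.reshape(-1,1)).reshape(400,640,3)
E
python3 - <<'E'
from h import *
from cell import env, cams, sensors
np.set_printoptions(suppress=True,precision=1)
q=np.load('pics/top0.npz'); im=q['im'];info=cams.camera_info('top')
P=cloud(info,q['d'])
print('table z',np.median(P[235:245,300:420,2]),'board z',np.median(P[180:200,345:370,2]),'depth noise',P[240,300:420,2].std())
cv2.imwrite('pics/crop.png',cv2.resize(im[155:240,250:430,::-1],None,fx=4.4,fy=4.4,interpolation=cv2.INTER_CUBIC))
z=P[155:240,250:430,2]
cv2.imwrite('pics/z.png',cv2.resize(np.clip(z*3,0,255).astype(np.uint8),None,fx=4.4,fy=4.4,interpolation=cv2.INTER_NEAREST))
E
```

```text
table z 0.4027520938982434 board z 24.048905606573157 depth noise 96.79233640257881
```

View pics/crop.png

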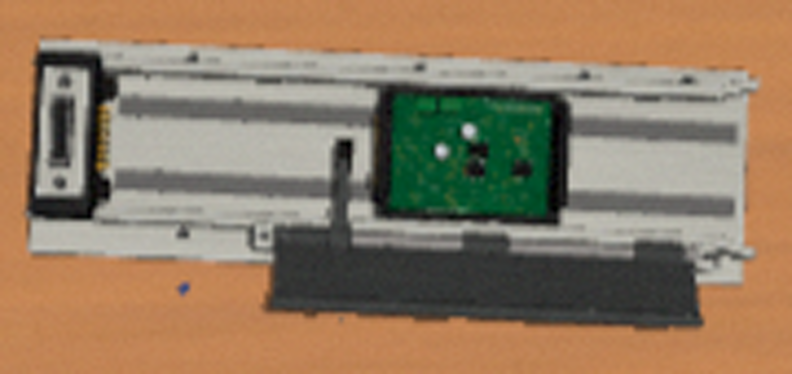

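View pics/z.png

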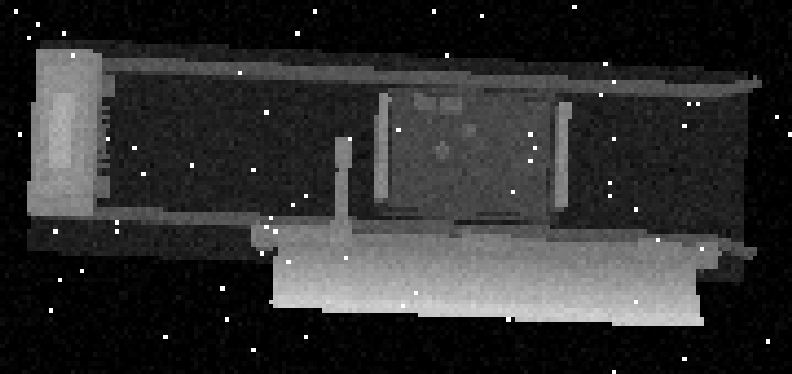

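The crop gives the gate arm at crop col 343, the end plates at cols 381 and 563, the far rail at row ~65–90, the near rail at row ~215, and the flap from col 272 to 700. The depth is clean enough to fit from.

```bash
python3 - <<'E'
from h import *
from cell import env, cams, sensors
np.set_printoptions(suppress=True,precision=2)
q=np.load('pics/top0.npz');info=cams.camera_info('top');P=cloud(info,q['d'])
def reg(x0,x1,y0,y1,z0,z1):
    A=P[155+int(y0/4.4):155+int(y1/4.4)+1,250+int(x0/4.4):250+int(x1/4.4)+1].reshape(-1,3)
    return A[(A[:,2]>z0)&(A[:,2]<z1)]
far=reg(110,680,50,100,23,33); near=reg(110,245,200,230,23,33)
l=cv2.fitLine(far[:,:2].astype(np.float32),cv2.DIST_HUBER,0,.01,.01).ravel()
ex=l[:2]*np.sign(l[1]); yaw=np.arctan2(ex[1],ex[0]); ey=np.array([-ex[1],ex[0]])
for n,A in(('far',far),('near',near)): print(n,len(A),np.median(A[:,:2]@ey),np.percentile(A[:,:2]@ey,[5,95]))
print('yaw',yaw,'ex',ex,'ey',ey)
def ext(n,A,off=0): print(n,len(A),'s',np.percentile(A[:,:2]@ex,[2,50,98]),'t',np.percentile(A[:,:2]@ey,[2,50,98]),'z',np.median(A[:,2]))
ext('arm',reg(330,355,160,220,33,50)); ext('tip',reg(325,360,130,165,33,55))
ext('flap',reg(260,715,250,340,35,75))
ext('front plate',reg(365,400,90,210,38,50)); ext('rear plate',reg(545,580,90,215,38,50))
ext('board',reg(395,550,110,210,20,36)); ext('block',reg(25,110,45,220,45,65))
ext('buf',reg(92,118,70,100,20,45));ext('buf2',reg(92,118,170,210,20,45))
f=reg(280,690,240,320,38,75); 
E
```

```text
far 451 -606.1136195000788 [-609.49 -598.87]
near 95 -534.6914034888022 [-537.3  -531.88]
yaw 1.4948056 ex [0.08 1.  ] ey [-1.    0.08]
arm 43 s [63.59 66.97 69.72] t [-563.47 -550.8  -536.57] z 41.92703055024401
tip 27 s [63.57 67.67 70.27] t [-573.84 -567.4  -561.22] z 42.53305956112615
flap 1580 s [-98.78  -9.88  92.04] t [-527.88 -509.23 -492.96] z 53.53894570173276
front plate 57 s [46.46 48.75 51.08] t [-594.76 -568.17 -547.57] z 44.03290451868065
rear plate 63 s [-38.53 -35.74 -33.52] t [-594.98 -569.98 -547.55] z 43.94953297739926
board 824 s [-29.68   5.86  42.06] t [-593.68 -569.66 -545.43] z 24.048905606573157
block 361 s [185.64 197.62 211.28] t [-605.47 -569.89 -536.05] z 48.0979627152567
buf 40 s [177.29 183.22 187.09] t [-603.92 -594.76 -587.52] z 35.77820186998531
buf2 37 s [174.48 181.52 184.59] t [-552.4  -544.22 -536.24] z 33.85874821613493
```

```bash
cat >> h.py <<'E'
E
python3 - <<'E'
from h import *
from cell import env, cams, sensors
np.set_printoptions(suppress=True,precision=3)
q=np.load('pics/top0.npz');info=cams.camera_info('top');P=cloud(info,q['d'])
def reg(x0,x1,y0,y1,z0,z1):
    A=P[155+int(y0/4.4):155+int(y1/4.4)+1,250+int(x0/4.4):250+int(x1/4.4)+1].reshape(-1,3)
    return A[(A[:,2]>z0)&(A[:,2]<z1)]
def line(A):
    l=cv2.fitLine(A[:,:2].astype(np.float32),cv2.DIST_HUBER,0,.01,.01).ravel(); return np.arctan2(l[1],l[0])%np.pi
print('far yaw',line(reg(110,600,50,100,23,33)),'flap top yaw',line(reg(280,690,280,330,64,72)))
yaw=np.mean([line(reg(110,600,50,100,23,33))]);ex=np.array([np.cos(yaw),np.sin(yaw)]);ey=np.array([-ex[1],ex[0]])
m=lambda A,e:np.median(A[:,:2]@e)
t0=(m(reg(110,600,50,100,23,33),ey)+m(reg(110,245,200,230,23,33),ey))/2
fl=reg(260,715,250,340,35,75)[:,:2]@ex; s0a=(np.percentile(fl,.3)+np.percentile(fl,99.7))/2+68
s0b=m(reg(330,355,160,220,33,50),ex)
fp=m(reg(365,400,90,210,38,50),ex);rp=m(reg(545,580,90,215,38,50),ex)
s0=(s0a+s0b)/2; print('t0',t0,'s0',s0a,s0b,'carrier x',(fp+rp)/2-s0,'len',fp-rp)
O=s0*ex+t0*ey; np.savez('lane.npz',O=O,ex=ex,ey=ey,yaw=yaw); print('O',O,yaw)
def rel(x,y,z):
    s=sensors.state();T=np.r_[O+x*ex+y*ey,z];M=R.from_euler('xyz',s['tcp_rot']).as_matrix()
    print((x,y,z),T,'tool delta',M.T@(T-s['eef_pos']),'turn',-(yaw-s['tcp_rot'][2]))
rel(-130,35.5,150)
E
```

```text
far yaw 1.4922315 flap top yaw 1.4974409
t0 -570.0579409301345 s0 63.18768460770332 68.37991005243337 carrier x -57.84780841173961 len 84.52154799548845
O [573.463  20.84 ] 1.4922315
(-130, 35.5, 150) [ 527.869 -105.972  150.   ] tool delta [ 426.286 -295.95    64.46 ] turn -1.0334148103819456
```

Units first: shifts go in shares of 750 mm and turns go in shares of 4 rad. So 165 mm is 0.22, 132 mm is 0.176, -0.6 rad is -0.15.

```bash
cat >> h.py <<'E'
yaw=1.495; ex=np.array([np.cos(yaw),np.sin(yaw)]);ey=np.array([-ex[1],ex[0]]);O=66*ex-570.2*ey
def rel(x,y,z):
    from cell import env, cams, sensors
    np.set_printoptions(suppress=True,precision=3)
    s=sensors.state();T=np.r_[O+x*ex+y*ey,z];M=R.from_euler('xyz',s['tcp_rot']).as_matrix();p=s['eef_pos']
    print('delta',M.T@(T-p),'turn',-(yaw-s['tcp_rot'][2]),'lane now',(p[:2]-O)@ex,(p[:2]-O)@ey,p[2],'open',s['opening'],'t',s['t'],'F',s['ft_force'],'rot',s['tcp_rot'])
E
echo '[[[0.044, -0.0307, 0.0067, -0.03, 0.62], [0.088, -0.0613, 0.0133, -0.06, 0.62], [0.132, -0.092, 0.02, -0.09, 0.62], [0.176, -0.1227, 0.0267, -0.12, 0.62], [0.22, -0.1533, 0.0333, -0.15, 0.62]]]' | python3 steer.py
python3 -c "from h import *;rel(-132,35.5,150)"
```

```text
t: 0.52
eef_pos: [374.2, -382.4, 189.2]
tcp_rot: [-3.141, -0.0, 1.064]
ft_force: [1.2, -0.4, 0.6]
opening: 0.707
grip_force: 0.0
delta [316.145   0.699  39.278] turn -0.4307858200380228 lane now -418.9785459748802 168.14384282999262 189.24226990108826 open 0.7071686044575056 t 0.5167 F [ 1.159 -0.393  0.614] rot [-3.141 -0.     1.064]
```

Converted, 180 mm is 0.24, 144 mm is 0.192, -0.42 rad is -0.105.

```bash
echo '[[[0.048, 0, 0.0067, -0.0275, 0.62], [0.096, 0, 0.0133, -0.055, 0.62], [0.144, 0, 0.02, -0.0825, 0.62], [0.192, 0, 0.0267, -0.105, 0.62], [0.24, 0, 0.0333, -0.105, 0.62]]]' | python3 steer.py
python3 -c "from h import *;rel(-132,35.5,150)"
```

```text
t: 0.93
eef_pos: [462.5, -225.6, 164.3]
tcp_rot: [-3.141, -0.0, 1.484]
ft_force: [0.8, -0.6, -0.3]
opening: 0.619
grip_force: 0.0
delta [124.507  55.153  14.296] turn -0.010524635424043582 lane now -255.92031021829348 91.95788468071352 164.30335577142492 open 0.6189632904067162 t 0.9333 F [ 0.813 -0.59  -0.305] rot [-3.141 -0.     1.484]
```

Converted, 124.5 mm is 0.166, 93 mm is 0.124, -0.01 rad is -0.0025.

```bash
echo '[[[0.0413, 0.0187, 0.0053, -0.0025, 0.62], [0.0827, 0.0373, 0.0093, -0.0025, 0.62], [0.124, 0.056, 0.0147, -0.0025, 0.62], [0.166, 0.0733, 0.0187, -0.0025, 0.62], [0.166, 0.0733, 0.0187, -0.0025, 0.62]]]' | python3 steer.py
python3 - <<'E'
from h import *;rel(-132,35.5,150)
from cell import env, cams, sensors
i=cams.camera_info('wrist');im,d=cams.read_camera('wrist');cv2.imwrite('pics/w1.png',im[:,:,::-1]);np.savez('pics/w1.npz',im=im,d=d,**i);print(i)
im,d=cams.read_camera('top');cv2.imwrite('pics/t1.png',cv2.resize(im[100:250,240:460,::-1],None,fx=3.6,fy=3.6))
E
```

```text
t: 1.35
eef_pos: [529.7, -104.1, 149.9]
tcp_rot: [-3.141, -0.001, 1.492]
ft_force: [0.1, -0.2, 0.3]
opening: 0.619
grip_force: 0.0
delta [-2.328 -1.37  -0.116] turn -0.0026316621961908204 lane now -129.67560754405713 34.12355871709799 149.8846225956372 open 0.6193807037805334 t 1.35 F [ 0.123 -0.154  0.251] rot [-3.141 -0.001  1.492]
{'vertical_fov': 58.78721717856122, 'cx': 317.28954007974187, 'cy': 198.04418636591942, 'origin': array([535.684, -34.09 , 318.928]), 'attitude': array([ 2.886,  0.   , -0.078])}
```

View pics/w1.png

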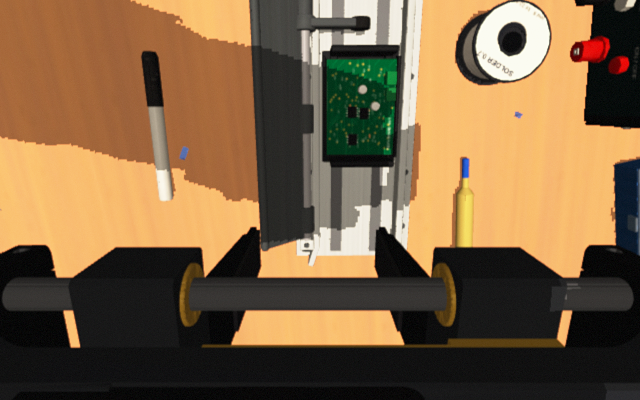

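The wrist view shows the flap at cols 252–312, the carrier at cols 323–398 with its rear plate at row ~160, and the gate arm at row 22. The left fingertip (col 250) is above the flap and the right one (col 385) is above the lane. I'll check the lane fit against this view.

```bash
python3 - <<'E'
from h import *
q=np.load('pics/w1.npz');P=cloud(q,q['d'])
L=np.dstack([(P[...,:2]-O)@ex,(P[...,:2]-O)@ey,P[...,2]])
np.set_printoptions(suppress=True,precision=1)
def ext(n,c0,c1,r0,r1,z0,z1):
    A=L[r0:r1,c0:c1].reshape(-1,3);A=A[(A[:,2]>z0)&(A[:,2]<z1)]
    print(n,len(A),np.percentile(A,[2,50,98],axis=0).tolist())
ext('rear plate top',315,405,150,170,41,47)
ext('front plate top',315,405,40,60,41,47)
ext('arm',312,350,10,32,38,46)
ext('tip',350,375,10,34,36,48)
ext('flap',245,320,40,240,36,75)
ext('far rail up',395,425,20,60,25,31);ext('far rail low',395,425,190,230,25,31)
ext('near rail up',300,330,60,100,25,31);ext('board',335,390,70,150,28,38)
E
```

```text
rear plate top 406 [[-106.50016792375989, -24.774470602513542, 41.25699338687211], [-103.97361244825527, -1.5388985406632811, 42.80740954469613], [-101.72336508024829, 22.16728570320435, 44.2036771690036]]
front plate top 512 [[-21.86625944649501, -24.458945216078842, 41.149070603245505], [-19.444229245366582, -0.34652066220530003, 42.827667090089705], [-17.173936934773163, 22.638746712338154, 44.382267940019396]]
arm 388 [[-5.164451754128553, 10.7919229835253, 38.68926719190972], [-1.9702593494141842, 24.688480415085913, 41.23321337735919], [1.1922814653663225, 37.223416801680294, 43.03137078594249]]
tip 271 [[-5.644053164653332, -4.016290348931968, 36.72162918066954], [-2.195732165029015, 2.987341739558893, 41.284713163724234], [2.0959090827874083, 9.972892245229117, 43.18539894293449]]
flap 11050 [[-160.30583991913056, 39.567950108362496, 37.525338284138975], [-81.28798895853149, 59.183681823833076, 50.70406076019893], [-17.371171950946245, 76.6913749107355, 66.30176124804728]]
far rail up 327 [[-24.83346473212835, -39.65040847506317, 25.29767140699368], [-10.95703653576139, -36.456031982789625, 26.90182061296491], [2.271539007614309, -33.69033675791875, 28.473865920544608]]
far rail low 285 [[-163.4183335927141, -39.77726657375762, 25.25188093670446], [-145.56084804383337, -36.61911645157948, 26.786479444939403], [-128.92868203932863, -33.91552788456383, 28.195244610643687]]
near rail up 316 [[-54.49917522932752, 32.18641318108224, 25.313838845681822], [-40.14954712607528, 35.270449708159305, 26.838213594636017], [-25.543107632812028, 37.74635762864828, 28.42875424348367]]
board 223 [[-62.70386666602108, -22.229187261031576, 28.433742154366918], [-49.45851286301702, -14.04357047491094, 31.12117785315371], [-35.54422047393253, 0.7749823709006729, 32.69843271812225]]
```

Converted, 70 mm is 0.0933, 45 mm is 0.06.

```bash
echo '[[[0, -0.0016, 0.0267, 0, 0.62], [0, -0.0016, 0.06, 0, 0.62], [0, -0.0016, 0.0933, 0, 0.62], [0, -0.0016, 0.0933, 0, 0.62]]]' | python3 steer.py
python3 -c "from h import *;rel(-130,35.2,27)"
```

```text
t: 1.78
eef_pos: [524.8, -108.9, 77.3]
tcp_rot: [-3.136, -0.001, 1.487]
ft_force: [-0.3, 0.2, -0.2]
opening: 0.618
grip_force: 0.0
delta [ 4.821  3.746 50.261] turn -0.007688004255393954 lane now -134.85488250532433 38.69783091777291 77.27572058449175 open 0.6177232849303664 t 1.7833 F [-0.312  0.242 -0.237] rot [-3.136 -0.001  1.487]
```

```bash
echo '[[[0, 0, 0, 0, 0.62], [0, 0, 0, 0, 0.62], [0, 0, 0, 0, 0.62]]]' | python3 steer.py
python3 -c "from h import *;rel(-130,35.2,27)"
```

```text
t: 2.03
eef_pos: [527.5, -108.9, 82.1]
tcp_rot: [3.14, 0.001, 1.488]
ft_force: [-0.0, -0.6, 0.3]
opening: 0.614
grip_force: 0.0
delta [ 4.668  0.603 55.058] turn -0.0067721053204170545 lane now -134.6306685412534 35.943332259010646 82.05945519009006 open 0.6144398169328957 t 2.0333 F [-0.01  -0.598  0.316] rot [3.14  0.001 1.488]
```

Converted, 55 mm is 0.0733, 48 mm is 0.064, -0.007 rad is -0.0018.

```bash
echo '[[[0, 0.0008, 0.0173, -0.0018, 0.62], [0, 0.0008, 0.0347, -0.0018, 0.62], [0, 0.0008, 0.0507, -0.0018, 0.62], [0, 0.0008, 0.064, -0.0018, 0.62], [0, 0.0008, 0.0733, -0.0018, 0.62]]]' | python3 steer.py
echo '[[[0, 0, 0, 0, 0.62], [0, 0, 0, 0, 0.62]]]' | python3 steer.py
python3 - <<'E'
from h import *;rel(-110,35.2,27)
from cell import env, cams, sensors
im,d=cams.read_camera('wrist');cv2.imwrite('pics/w2.png',im[:,:,::-1])
i=cams.camera_info('wrist');P=cloud(i,d);L=np.dstack([(P[...,:2]-O)@ex,(P[...,:2]-O)@ey,P[...,2]]);np.save('pics/L2.npy',L)
E
```

```text
t: 2.45
eef_pos: [528.4, -108.7, 26.0]
tcp_rot: [3.139, 0.001, 1.496]
ft_force: [1.1, -0.8, 6.0]
opening: 0.621
grip_force: 2.0
t: 2.62
eef_pos: [527.7, -108.5, 26.0]
tcp_rot: [-3.142, 0.0, 1.496]
ft_force: [-0.5, -1.4, 2.8]
opening: 0.621
grip_force: 1.7
delta [24.191  0.628 -1.033] turn 0.0009693024387962268 lane now -134.19148577414737 35.80434247176869 25.972291684666445 open 0.6208257979625416 t 2.6167 F [-0.507 -1.427  2.765] rot [-3.142  0.     1.496]
```

View pics/w2.png

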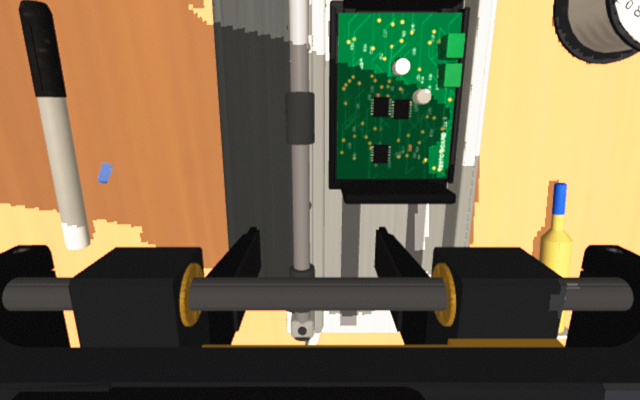

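The gate stands open: the flap is held down under the left finger at cols ~218–290, and its edge is level with the finger. The pusher finger is behind the carrier's rear plate (row ~195). I'll start pushing.

Converted, 40 mm is 0.0533, 32 mm is 0.0427.

```bash
echo '[[[0.0107, 0.0013, 0, 0, 0.62], [0.0213, 0.0013, 0, 0, 0.62], [0.032, 0.0013, 0, 0, 0.62], [0.0427, 0.0013, 0, 0, 0.62], [0.0533, 0.0013, 0, 0, 0.62]]]' | python3 steer.py
python3 -c "from h import *;rel(8,35,27)"
```

```text
t: 3.08
eef_pos: [531.8, -68.0, 26.1]
tcp_rot: [3.141, 0.001, 1.496]
ft_force: [-2.1, -5.8, 4.5]
opening: 0.623
grip_force: 3.3
delta [101.483  -0.136  -0.93 ] turn 0.001074410544794846 lane now -93.48338202203227 34.75376290624241 26.12647808869521 open 0.6234770876831924 t 3.0833 F [-2.141 -5.814  4.494] rot [3.141 0.001 1.496]
```

Converted, 40 mm is 0.0533, 32 mm is 0.0427.

```bash
echo '[[[0.0107, 0, 0, 0, 0.62], [0.0213, 0, 0, 0, 0.62], [0.032, 0, 0, 0, 0.62], [0.0427, 0, 0, 0, 0.62], [0.0533, 0, 0, 0, 0.62]]]' | python3 steer.py
python3 -c "from h import *;rel(8,35,27)"
```

```text
t: 3.5
eef_pos: [534.7, -28.0, 26.1]
tcp_rot: [3.141, 0.0, 1.496]
ft_force: [-1.9, -6.5, 5.6]
opening: 0.622
grip_force: 3.4
delta [61.426 -0.039 -0.918] turn 0.001096762445715438 lane now -53.426750673756445 34.89344599762688 26.11199027319961 open 0.6224035969119698 t 3.5 F [-1.886 -6.475  5.583] rot [3.141 0.    1.496]
```

Converted, 40 mm is 0.0533, 32 mm is 0.0427.

```bash
echo '[[[0.0107, 0, 0, 0, 0.62], [0.0213, 0, 0, 0, 0.62], [0.032, 0, 0, 0, 0.62], [0.0427, 0, 0, 0, 0.62], [0.0533, 0, 0, 0, 0.62]]]' | python3 steer.py
python3 -c "from h import *;rel(8,35,27)"
```

```text
t: 3.92
eef_pos: [537.6, 11.9, 26.1]
tcp_rot: [3.141, 0.0, 1.496]
ft_force: [-1.8, -6.9, 5.3]
opening: 0.62
grip_force: 3.6
delta [21.427  0.08  -0.904] turn 0.001167755491915834 lane now -13.42728796721419 35.05485299219798 26.106357016929564 open 0.6197942989879499 t 3.9167 F [-1.772 -6.924  5.343] rot [3.141 0.    1.496]
```

Next come small steps, watching for the rise in force at the buffers.

Converted, 17 mm is 0.0227, 15 mm is 0.02.

```bash
echo '[[[0.0053, 0, 0, 0, 0.62], [0.0107, 0, 0, 0, 0.62], [0.016, 0, 0, 0, 0.62], [0.02, 0, 0, 0, 0.62], [0.0227, 0, 0, 0, 0.62]]]' | python3 steer.py
python3 -c "from h import *;rel(8,35,27)"
echo '[[[0.0013, 0, 0, 0, 0.62], [0.0027, 0, 0, 0, 0.62]]]' | python3 steer.py
python3 -c "from h import *;rel(8,35,27)"
```

```text
t: 4.33
eef_pos: [538.8, 28.7, 26.1]
tcp_rot: [3.141, 0.0, 1.496]
ft_force: [-2.4, -6.5, 6.1]
opening: 0.621
grip_force: 3.8
delta [ 4.572  0.095 -0.887] turn 0.0014414182678366139 lane now 3.4279413249884767 35.08810852338782 26.115334777700312 open 0.6212502233892596 t 4.3333 F [-2.444 -6.548  6.101] rot [3.141 0.    1.496]
t: 4.5
eef_pos: [539.0, 30.5, 26.1]
tcp_rot: [3.141, 0.0, 1.496]
ft_force: [-1.2, -7.1, 5.9]
opening: 0.619
grip_force: 3.8
delta [ 2.738  0.098 -0.884] turn 0.0012453821061677584 lane now 5.261096028272158 35.09411617409499 26.116835025377608 open 0.6190353757844921 t 4.5 F [-1.214 -7.061  5.917] rot [3.141 0.    1.496]
```

Converted, 1.4 mm is 0.0019, 0.7 mm is 0.0009.

```bash
for i in 1; do echo '[[[0.0009, 0, 0, 0, 0.62], [0.0019, 0, 0, 0, 0.62]]]' | python3 steer.py | grep -E 'eef|ft'
echo '[[[0.0009, 0, 0, 0, 0.62], [0.0019, 0, 0, 0, 0.62]]]' | python3 steer.py | grep -E 'eef|ft'
done
python3 -c "from h import *;rel(8,35,27)"
```

```text
eef_pos: [539.1, 31.8, 26.1]
ft_force: [-2.3, -6.5, 6.0]
eef_pos: [539.2, 32.9, 26.1]
ft_force: [-2.6, -14.3, 5.7]
delta [ 0.329  0.013 -0.867] turn 0.00103318123925078 lane now 7.6703496135419 35.01175098756817 26.133573546786756 open 0.6187610731692352 t 4.8333 F [ -2.569 -14.343   5.696] rot [3.141 0.001 1.496]
```

The force jumped from 7 to 14 N, so the carrier is on the buffers. I'll seat it slightly, draw back about 60 mm with the flap still held, then check.

Converted, 0.5 mm is 0.0007.

```bash
echo '[[[0.0007, 0, 0, 0, 0.62], [0.0007, 0, 0, 0, 0.62]]]' | python3 steer.py | grep -E 'eef|ft'
echo '[[[-0.0107, 0, 0, 0, 0.62], [-0.0267, 0, 0, 0, 0.62], [-0.0427, 0, 0, 0, 0.62], [-0.0613, 0, 0, 0, 0.62], [-0.08, 0, 0, 0, 0.62]]]' | python3 steer.py| grep -E 'eef|ft'
python3 - <<'E'
from h import *;rel(8,35,27)
from cell import env, cams, sensors
im,d=cams.read_camera('wrist');cv2.imwrite('pics/w3.png',im[:,:,::-1])
i=cams.camera_info('wrist');P=cloud(i,d);L=np.dstack([(P[...,:2]-O)@ex,(P[...,:2]-O)@ey,P[...,2]]);np.save('pics/L3.npy',L)
E
```

```text
eef_pos: [539.3, 33.0, 26.1]
ft_force: [-1.7, -13.3, 5.3]
eef_pos: [534.3, -27.2, 25.6]
ft_force: [-1.2, 2.2, 3.0]
delta [60.648  0.39  -1.373] turn 0.00081092805034233 lane now -52.64768763891388 35.34188840454057 25.611612688985183 open 0.6194556072446684 t 5.4167 F [-1.151  2.208  2.955] rot [-3.141 -0.     1.496]
```

View pics/w3.png

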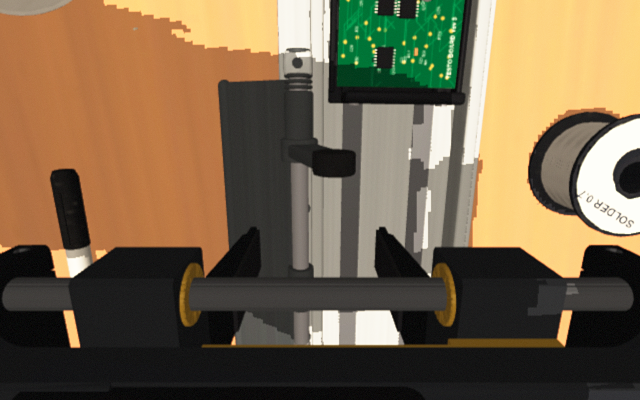

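The gate arm stands upright at (335,160). The carrier's rear plate is at row 97, past the gate, and the fingers are well back from the arm. I'll raise slowly so the gate shuts softly.

Converted, -42 mm is -0.056, -33 mm is -0.044.

```bash
echo '[[[-0.0067, 0, -0.0107, 0, 0.62], [-0.0067, 0, -0.0213, 0, 0.62], [-0.0067, 0, -0.032, 0, 0.62], [-0.0067, 0, -0.044, 0, 0.62], [-0.0067, 0, -0.056, 0, 0.62]]]' | python3 steer.py| grep -E 'eef|ft'
echo '[[[0, 0, -0.02, 0, 0.62], [0, 0, -0.0467, 0, 0.62], [0, 0, -0.08, 0, 0.62], [0, 0, -0.12, 0, 0.62], [0, 0, -0.16, 0, 0.62]]]' | python3 steer.py| grep -E 'eef|ft'
echo '[[[0, 0, 0, 0, 0.62], [0, 0, 0, 0, 0.62], [0, 0, 0, 0, 0.62], [0, 0, 0, 0, 0.62]]]' | python3 steer.py
python3 - <<'E'
from h import *
from cell import env, cams, sensors
i=cams.camera_info('wrist');im,d=cams.read_camera('wrist');cv2.imwrite('pics/w4.png',im[:,:,::-1])
P=cloud(i,d);L=np.dstack([(P[...,:2]-O)@ex,(P[...,:2]-O)@ey,P[...,2]])
for n,x0,x1,y0,y1,z0,z1 in(('rear',10,30,-28,28,41,47),('front',95,109,-20,20,41,47),('arm',-10,10,-10,30,37,47),('flap',-40,20,68,82,40,80)):
    m=(L[...,0]>x0)&(L[...,0]<x1)&(L[...,1]>y0)&(L[...,1]<y1)&(L[...,2]>z0)&(L[...,2]<z1)
    print(n,m.sum(),np.percentile(L[m],[2,50,98],axis=0).round(1).tolist() if m.sum() else '')
E
```

```text
eef_pos: [534.7, -30.9, 68.9]
ft_force: [0.4, 0.4, -0.1]
eef_pos: [533.9, -30.7, 189.5]
ft_force: [-0.4, -0.2, 0.3]
t: 6.63
eef_pos: [533.9, -31.0, 186.8]
tcp_rot: [-3.14, -0.0, 1.496]
ft_force: [-0.1, 1.0, -0.4]
opening: 0.623
grip_force: 0.0
rear 340 [[18.2, -24.4, 41.3], [20.6, -0.6, 42.7], [23.1, 22.2, 44.3]]
front 0 
arm 342 [[-5.3, -3.6, 38.7], [-1.1, 11.4, 41.3], [2.3, 29.6, 43.0]]
flap 942 [[-38.6, 68.2, 58.1], [-8.8, 72.4, 64.4], [18.5, 77.5, 67.0]]
```

View pics/w4.png

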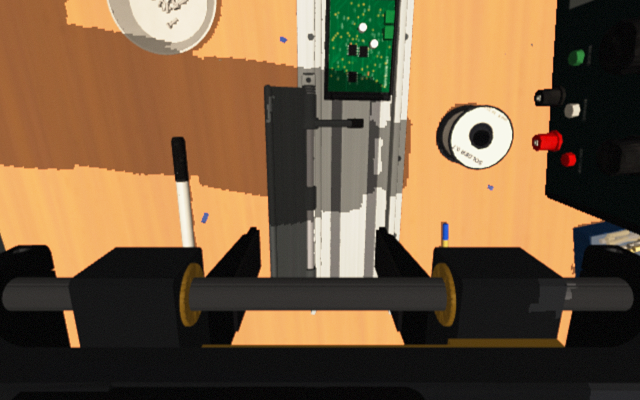

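The gate arm lies level across the lane at (340,123). The carrier's rear face is at about lane x = 19.7 mm relative to the arm, so it is home. The bystanders look undisturbed.

```bash
python3 -c "
from cell import env, cams, sensors
print(env.job_done())"
```

```text
the job is handed in; nothing more can be done
None
```

I handed the job in at about 6.7 s: the last wrist view shows the carrier home on the buffers (rear face at about lane x = 20 mm), the gate shut behind it and the fingers clear. The hand-in returned no verdict.

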